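Set and lock the tilt of a welding positioner

ROBOT

A 6-joint arm with a two-finger parallel gripper is mounted at the origin on the work surface. World frame = base frame: x ahead of the robot, y to its left, z up, the work surface at z = 0. Lengths are in m, angles in rad, forces in N, time in s.
With the tool pointing down it reaches from about 0.325 to 0.85 m from the base axis. Payload 4.4 kg.
Tool frame: the origin (TCP) lies on the centre line of the jaws, within the pads' length; the fingertips stand 25 mm ahead of it and the grasp point (between the pads) lies 6 mm ahead of it; z points along the fingers, y is the line along which they close (so a half turn about z gives the same grasp; the last joint's range is limited). The gripper opens to 94 mm and grips with 3 to 60 N. Pads are 16 mm wide; open, the fingers measure 119 mm over their backs; the gripper's body (75 mm by 177 mm) begins 78 mm behind the grasp point.
Start: joints at [-1.468, 0.207, 1.542, -0, 1.393, -0.15], TCP at [0.144, -0.557, 0.23] pointing down, gripper open.
Joint ranges: [-2.73, 2.73], [-0.86, 2.22], [0.23, 2.46], [-1.11, 4.25], [0.08, 2.63], [-2.82, 2.82]. Speed limits (rad/s): [2.79, 2.79, 3.14, 3.14, 3.14, 3.14].

INTERFACE

Orientations are given as a rotation vector (axis times angle).
In Python, from station import arm gives the robot as it stands.
- The arm moves only by the shell command python3 -m inch 'ROWS' [OPENING]. ROWS is a JSON object of lists of equal length, an entry for each row: "travel": the shift along the tool's x, y, z in cm, a list of three; "spin": the turn about the tool's z in rad. In form: {"travel": [[dx, dy, dz], ...], "spin": [spin, ...]}. A call has 1 to 12 rows; each row shifts and turns the commanded pose from where the row before left it, along the tool's axes as they then stand; what a row does not reach is not made up. A row lasts 1/8 s, in which the tool goes at most 62.5 mm and 10.7 degrees, less where a joint would pass 70% of its speed; a pose out of reach is approached as far as the arm can. A call with a gripper value outside its range is refused whole. OPENING is the opening, from 0 (shut) to 1 (fully open), set as the call begins (- or left out, the last holds). The fingers move at their own pace and stop on an object; the grip force is fixed at half the most. Time passes only in rows, so rows that do not move let the fingers close. It gives the time, the measured TCP pose, the force, the opening and the grip force at its end, in the units of the state.
- arm.get_state(): the state, without advancing time (a new reading comes with each control period).
- arm.camera(name): name is "scene" or "top"; returns a dict with "image" (384x512x3 uint8, red, green, blue), "z_map" (384x512 float32, m along the optical axis (not along the pixel's ray), 0 where there is no reading), "fx", "fy", "cx", "cy" (pixels), "R" (3x3) and "t" (3): a world point X has camera coordinates R X + t. Camera axes: x right, y down, z forward; pixel columns grow to the right and rows downward; lengths in m; the calibration is good to about 2 mm. A picture is of the moment at which its call begins.
- arm.hand_in(): hands the job in; it is judged then, once.
The state is a dict: "t": time; "q": joint angles; "dq": joint speeds; "joint_efforts": joint torques, N m; "ee_pos": TCP position; "tcp_rot": TCP orientation; "ft_force": force on the tool from outside, world axes, zero at the start; "torque": the same for the moment, N m; "finger_gap": finger opening in m; "grip_force": force on a finger pad.
Only numpy, scipy, OpenCV 4.12 (cv2) and the standard library are available. Lean on these libraries where they do the work, as an engineer would, in place of code of your own. Each camera call takes 0.05 s, during which the arm holds its last target. There are 200 camera calls.

TASK

Swing the positioner's tilt lever down toward the robot until its bar lands on the steel setting block, and press it down firmly there so that it stays resting on the block. Then wind the lock crank clockwise until it comes up solid against its stop, and let go, leaving the block and everything else on the bench where it stands.

Things in the scene. Friction and masses are not known exactly. Their poses are not given: they have to be found in the camera images.
- stand: fixed grey stand of the tilting positioner, base plate 360 x 440 mm, 12 mm thick. Origin on the table straight below the lever's hinge; at yaw 0 its x points away from the robot, y left, z up (it is turned a little at each start).
- lamp_bar (a point): middle of the underside of a lamp bar fixed above the lever: 40 mm along the stand's x (from 2 to 42 mm on the robot's side of the hinge), 190 mm along y, 35 mm thick, underside 335 mm above the table, on a slim post at its left end. With the lever up there is no room for a gripper pointing straight down over the grip: come in tilted 40 to 45 degrees, from the robot's side
- hinge_axis (a point): centre of the lever's hinge, 75 mm above the table; the hinge axis is the stand's y
- lever: the tilt lever: steel bar 16 mm thick (in the swing plane), 22 mm wide, with a drum grip at its end. Origin on the hinge, z along the bar toward the grip, y along the hinge. Begins 0.22 to 0.34 rad off upright, leaning toward the robot, swings down that way to 1.45 rad. Stiff: 0.6 N m of friction (3 N at the grip), stays where left. A plate with a bearing pad, its other arm, rises as it goes down
- lever_grip (a point): centre of the lever's black grip, a short drum 42 mm in diameter and 36 mm wide, its flat faces square to the hinge axis (left and right), 200 mm from the hinge
- setting_block: loose bright steel block standing on the stand's base plate under the lever's path, 60 mm (x) x 40 mm (y) x 85 mm high, 1.5 kg; origin at the centre of its underside. The lever's bar lands on its top edge nearest the hinge, at a lean of about 1.1 to 1.3 rad depending on where the block stands
- lock (a joint): turn of the lock crank, rad: grows clockwise seen from above, 14.0 is solid against the stop (fully wound). It begins one to two turns short. Friction of 0.15 N m, about 3 N at the knob
- crank_knob (a point): middle of the crank's upright round black knob, which spins freely on its pin, 28 mm diameter, graspable from 15 mm below to 22 mm above this point, 100 mm above the table, 55 mm from the crank's axis; it moves with the crank
- crank_axis (a point): point on the crank's upright axis at the height of the knob's middle (100 mm above the table)
- pad_a: bystander, leave alone: finished sector-shaped bearing pad, about 111 x 112 x 37 mm, welded top; origin under its centre
- pad_b: bystander, leave alone: second finished bearing pad, same size; origin under its centre
- spray_can: bystander, leave alone: spray can, 60 mm across, 170 mm tall; origin under its centre
- wire_brush: bystander, leave alone: brush lying flat; origin under its centre
- hammer: bystander, leave alone: hammer lying flat; origin under its centre
- angle_offcut: bystander, leave alone: offcut of steel angle, 90 x 50 x 51 mm, on the stand's base plate beside the lever's path; origin under its centre
- rod_cup: bystander, leave alone: steel cup, 70 mm across, 90 mm tall, on the stand's base plate behind the crank; origin under its centre
Mind the look-alikes: they are no part of the job. What is shaped like the setting_block but red is not meant.

How it is judged:
By the outcome, as a careful person would: the job done as asked, in the order asked, and still so for the second after the job is handed in, with the robot touching nothing.
It also fails if it takes over 72 s, if anything falls off the work surface, if the arm or the gripper's body presses on something with over 40 N, if the wrist force passes 120 N, or if a joint passes its speed limit or range.

## Working session

There is one attempt and no reset: what is moved stays moved. The work goes in short steps, Python scripts to look and compute and a shell command to move; the robot and the scene stay as the last step left them, time stands still between calls to the robot, and variables do not carry over. Pictures are saved under pics/ and viewed, at most 10 in all, crops included, and the job is handed in when it is done.

```bash
mkdir -p pics; ls; python3 - <<'E'
from station import arm
import cv2,numpy as np
for n in("scene","top"):
    c=arm.camera(n); cv2.imwrite(f"pics/{n}0.png",c["image"][:,:,::-1]); np.savez(f"{n}0.npz",**c)
    print(n,c["fx"],c["cx"],c["cy"],c["R"].round(3).tolist(),c["t"].round(3))
print(arm.get_state())
E
```

```text
pics
scene 399.23724215516427 256.5017589545216 192.98801613481913 [[0.497, 0.868, -0.022], [0.602, -0.362, -0.712], [-0.625, 0.341, -0.702]] [-0.289 -0.152  1.721]
top 376.0915139970445 248.53205932216977 194.07500481096446 [[0.007, -1.0, 0.02], [-0.996, -0.009, -0.083], [0.083, -0.019, -0.996]] [0.007 0.551 1.495]
{'t': 0.1, 'q': array([-1.46850263e+00,  2.07366487e-01,  1.54276582e+00, -9.33409753e-06,
        1.39352343e+00, -1.50525290e-01]), 'dq': array([ 0.00015344, -0.00246078, -0.00154566, -0.00158116, -0.00074941,
       -0.00110169]), 'joint_efforts': array([-6.08371301e-04, -3.71867180e+01, -2.82292289e+01,  7.01442012e-02,
        3.11623723e-02, -4.95735719e-05]), 'ee_pos': array([ 0.14373025, -0.55605541,  0.22941036]), 'tcp_rot': array([-3.11447916e+00, -3.95812867e-01, -6.36770844e-05]), 'ft_force': array([-0.02499112,  0.52465052, -0.20062895]), 'torque': array([-0.0039547 , -0.01440942,  0.00361493]), 'grip_force': 0.0, 'finger_gap': 0.09405814005198339}
```

View pics/scene0.png

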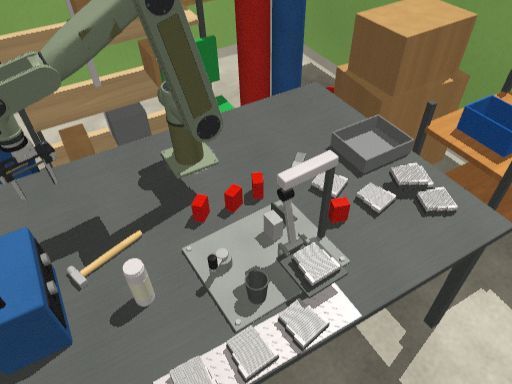

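View pics/top0.png

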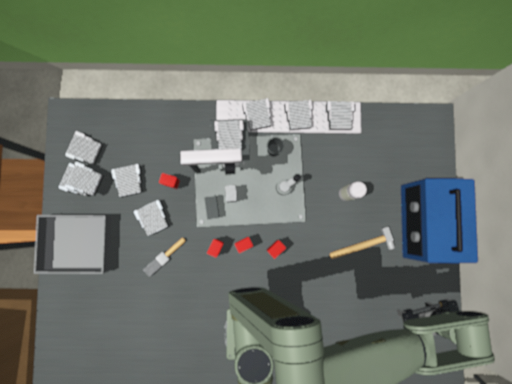

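The scene view shows the stand at about (270,265), with the lever at (290,205), lamp bar at (308,172), block at (273,225) and crank knob at (212,262). The top view shows the lamp bar at (212,157), the block at (232,194), the crank at (285,187) with its knob at (297,178), and the angle offcut at (213,207).

```bash
cat > h.py <<'E'
import numpy as np,cv2
def load(n): return dict(np.load(n+".npz"))
def cloud(c):
    z=c["z_map"]; v,u=np.mgrid[:z.shape[0],:z.shape[1]]
    P=np.stack([(u-c["cx"])/c["fx"]*z,(v-c["cy"])/c["fy"]*z,z],-1)
    return (P-c["t"])@c["R"]
E
python3 - <<'E'
from h import *
s=load("scene0");t=load("top0")
a=cv2.resize(s["image"][140:340,170:370,::-1],(600,600),interpolation=cv2.INTER_CUBIC)
cv2.imwrite("pics/c1.png",a)
b=cv2.resize(t["image"][120:240,180:320,::-1],(700,600),interpolation=cv2.INTER_CUBIC)
cv2.imwrite("pics/c2.png",b)
P=cloud(t);S=cloud(s)
# plate corners
z=P[...,2]
m=(abs(z-.012)<.004)&(P[...,0]>.3)
m[:130]=0;m[230:]=0;m[:,:190]=0;m[:,310:]=0
pts=P[m];print(len(pts),np.median(z[m]))
im=t["image"].astype(int).sum(-1)
r=cv2.minAreaRect(pts[:,:2].astype(np.float32));print(r,cv2.boxPoints(r))
for n,Q in(("block",P[190:200,228:237]),("lamp",P[153:161,185:238]),("crank",P[174:195,276:302])):
    q=Q.reshape(-1,3);print(n);
    print(Q[::3,::3].round(3).tolist() if n!="lamp" else (np.median(q,0),q.min(0),q.max(0)))
E
```

```text
5339 0.012286672843291773
((0.6154080033302307, 0.008733391761779785), (0.4034028947353363, 0.48441487550735474), 1.9497510194778442) [[ 0.4055827   0.24393812]
 [ 0.42206398 -0.24019632]
 [ 0.82523334 -0.22647133]
 [ 0.80875206  0.2576631 ]]
block
[[[0.56, 0.092, 0.095], [0.56, 0.08, 0.095], [0.56, 0.069, 0.095]], [[0.548, 0.092, 0.092], [0.548, 0.08, 0.097], [0.547, 0.068, 0.106]], [[0.536, 0.091, 0.097], [0.537, 0.08, 0.097], [0.537, 0.068, 0.096]], [[0.525, 0.091, 0.095], [0.525, 0.08, 0.099], [0.525, 0.068, 0.099]]]
lamp
(array([0.63820012, 0.13642454, 0.37056248]), array([0.42410696, 0.04087735, 0.36450178]), array([0.65098804, 0.21808556, 1.53513571]))
crank
[[[0.635, -0.101, 0.013], [0.635, -0.113, 0.015], [0.635, -0.125, 0.013], [0.635, -0.137, 0.013], [0.635, -0.149, 0.017], [0.635, -0.161, 0.017], [0.635, -0.173, 0.019], [0.62, -0.17, 0.123], [0.636, -0.199, 0.014]], [[0.623, -0.101, 0.01], [0.623, -0.113, 0.011], [0.623, -0.126, 0.008], [0.623, -0.137, 0.015], [0.623, -0.149, 0.016], [0.622, -0.161, 0.021], [0.609, -0.159, 0.122], [0.609, -0.17, 0.122], [0.609, -0.181, 0.
[... 380 characters left out ...]
11], [0.599, -0.186, 0.014], [0.599, -0.199, 0.014]], [[0.582, -0.097, 0.05], [0.579, -0.106, 0.08], [0.579, -0.118, 0.075], [0.579, -0.13, 0.077], [0.58, -0.142, 0.074], [0.587, -0.163, 0.006], [0.587, -0.174, 0.011], [0.587, -0.187, 0.012], [0.586, -0.198, 0.016]], [[0.57, -0.098, 0.043], [0.569, -0.108, 0.062], [0.567, -0.118, 0.078], [0.568, -0.131, 0.071], [0.567, -0.141, 0.078], [0.574, -0.162, 0.014], [0.574, -0.174, 0.013], [0.574, -0.186, 0.014], [0.575, -0.199, 0.009]], [[0.561, -0.101, 0.013], [0.557, -0.108, 0.056], [0.557, -0.12, 0.06], [0.557, -0.132, 0.058], [0.557, -0.143, 0.065], [0.562, -0.163, 0.006], [0.562, -0.174, 0.012], [0.562, -0.186, 0.014], [0.562, -0.199, 0.012]]]
```

View pics/c1.png

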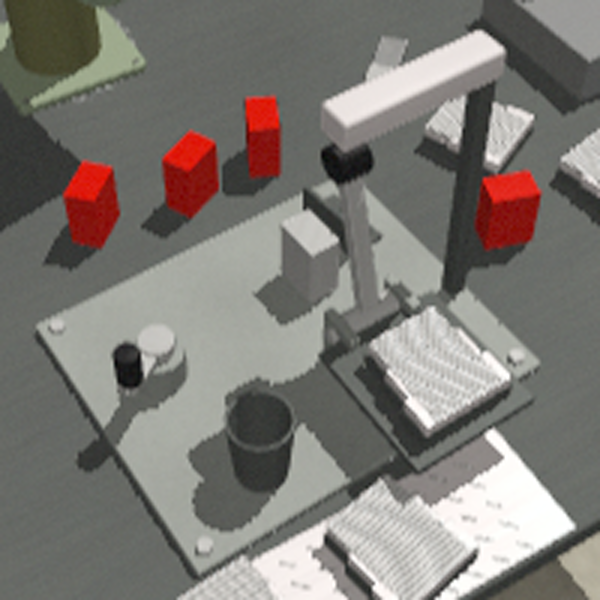

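View pics/c2.png

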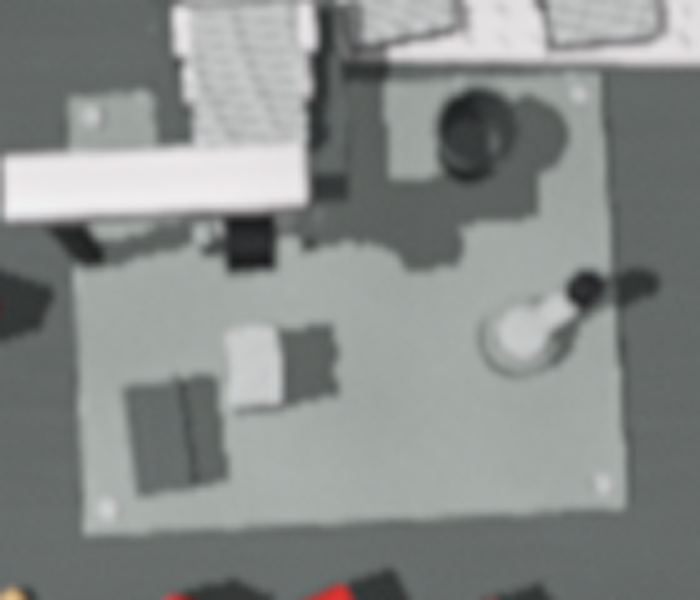

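The crops show the black grip just robot-side of the lamp bar (top crop 250,243; scene crop 347,160). The block is at (253,366), the hub at (522,335) and the knob at (587,287) in the top crop.

```bash
python3 - <<'E'
from h import *
s=load("scene0");t=load("top0")
P=cloud(t);S=cloud(s)
def box(A,lo,hi): return np.all((A>lo)&(A<hi),-1)
# lamp top & yaw
A=np.concatenate([P.reshape(-1,3),S.reshape(-1,3)])
for n,C in(("T",P),("S",S)):
    C=C.reshape(-1,3); I=(t if n=="T" else s)["image"].reshape(-1,3).astype(int)
    q=C[box(C,[.55,-.05,.362],[.75,.3,.38])]; r=cv2.minAreaRect(q[:,:2].astype(np.float32)); print(n,"lamp",q[:,2].mean(),r)
    q=C[box(C,[.48,.03,.088],[.6,.12,.105])]; r=cv2.minAreaRect(q[:,:2].astype(np.float32)); print("block",np.median(q,0),r)
    dk=I.sum(1)<110
    q=C[box(C,[.5,-.25,.09],[.65,-.12,.14])&dk]; print("knob",len(q),q.mean(0),q.min(0),q.max(0))
    q=C[box(C,[.5,-.18,.068],[.63,-.09,.088])]; r=cv2.minAreaRect(q[:,:2].astype(np.float32)); print("hub",r)
    q=C[box(C,[.5,0,.2],[.7,.15,.33])&dk]; print("grip",len(q),q.mean(0),q.min(0),q.max(0))
    q=C[box(C,[.5,0.02,.11],[.7,.14,.25])]; print("bar",len(q),[q[abs(q[:,2]-h)<.012].mean(0).round(3).tolist() for h in(.13,.16,.19,.22) if (abs(q[:,2]-h)<.012).any()])
# plate corners by rays at z=.012 from top crop pixels
def ray(c,u,v,z):
    d=c["R"].T@np.array([(u-c["cx"])/c["fx"],(v-c["cy"])/c["fy"],1]); o=-c["R"].T@c["t"]; return o+d*(z-o[2])/d[2]
for u,v in((84,535),(626,510),(602,70),(68,97),(107,508),(603,484),(579,95),(92,115)): print(ray(t,180+u/5-.4,120+v/5-.4,.012).round(3))
E
```

```text
T lamp 0.37017136963546105 ((0.6400868892669678, 0.13682495057582855), (0.041007425636053085, 0.1877514123916626), 3.0997157096862793)
block [0.54793558 0.08377214 0.09705397] ((0.546664297580719, 0.08249928802251816), (0.05955393239855766, 0.03970327228307724), 4.956826210021973)<stdin>:12: RuntimeWarning: Mean of empty slice.
  ret = um.true_divide(
Traceback (most recent call last):
ValueError: zero-size array to reduction operation minimum which has no identity
```

```bash
python3 - <<'E' 2>&1
from h import *
s=load("scene0");t=load("top0")
P=cloud(t);S=cloud(s)
def box(A,lo,hi): return np.all((A>lo)&(A<hi),-1)
def st(n,q):
    if len(q)<3: print(n,len(q));return
    print(n,len(q),q.mean(0).round(3),q.min(0).round(3),q.max(0).round(3),cv2.minAreaRect(q[:,:2].astype(np.float32)))
for n,C in(("T",P),("S",S)):
    print(n)
    C=C.reshape(-1,3); I=(t if n=="T" else s)["image"].reshape(-1,3).astype(int)
    st("lamp",C[box(C,[.55,-.05,.362],[.75,.3,.38])])
    st("block",C[box(C,[.48,.03,.088],[.6,.12,.105])])
    dk=I.max(1)<60
    st("knob",C[box(C,[.5,-.25,.112],[.65,-.12,.14])])
    st("hub",C[box(C,[.5,-.15,.068],[.63,-.08,.088])])
    st("grip",C[box(C,[.5,0,.2],[.7,.15,.33])&dk])
    q=C[box(C,[.5,0.02,.11],[.7,.12,.25])&~dk]
    for h in(.13,.16,.19,.22): st("bar",q[abs(q[:,2]-h)<.008])
def ray(c,u,v,z):
    d=c["R"].T@np.array([(u-c["cx"])/c["fx"],(v-c["cy"])/c["fy"],1]); o=-c["R"].T@c["t"]; return o+d*(z-o[2])/d[2]
for u,v in((84,535),(626,510),(602,70),(68,97),(107,508),(603,484),(579,95),(92,115)): print(ray(t,180+u/5-.4,120+v/5-.4,.012).round(3))
E
```

```text
T
lamp 764 [0.639 0.138 0.37 ] [0.615 0.043 0.362] [0.664 0.231 0.377] ((0.6400868892669678, 0.13682495057582855), (0.041007425636053085, 0.1877514123916626), 3.0997157096862793)
block 162 [0.547 0.083 0.097] [0.517 0.061 0.089] [0.576 0.104 0.105] ((0.546664297580719, 0.08249928802251816), (0.05955393239855766, 0.03970327228307724), 4.956826210021973)
knob 42 [ 0.608 -0.17   0.122] [ 0.597 -0.182  0.116] [ 0.621 -0.159  0.13 ] ((0.6091964244842529, -0.17068807780742645), (0.023253193125128746, 0.023815501481294632), 2.6707911491394043)
hub 94 [ 0.579 -0.128  0.076] [ 0.559 -0.15   0.069] [ 0.607 -0.106  0.083] ((0.5797264575958252, -0.13231763243675232), (0.03811231628060341, 0.05293676257133484), 21.81319236755371)
grip 78 [0.616 0.081 0.288] [0.6   0.066 0.28 ] [0.629 0.096 0.296] ((0.6145557761192322, 0.08076920360326767), (0.029826676473021507, 0.030114585533738136), 0.038145046681165695)
bar 0
bar 0
bar 0
bar 0
S
lamp 733 [0.646 0.134 0.369] [0.619 0.044 0.362] [0.669 0.235 0.374] ((0.6433354020118713, 0.13891059160232544), (0.04258766397833824, 0.18981364369392395), 3.38029766
[... 908 characters left out ...]
66)
bar 37 [0.651 0.081 0.16 ] [0.633 0.073 0.153] [0.659 0.094 0.168] ((0.648827075958252, 0.078829824924469), (0.026411183178424835, 0.017411047592759132), 43.60499954223633)
bar 35 [0.644 0.082 0.19 ] [0.631 0.072 0.183] [0.65  0.094 0.198] ((0.6439173817634583, 0.07975035905838013), (0.02439175546169281, 0.015839502215385437), 62.230926513671875)
bar 33 [0.636 0.081 0.22 ] [0.624 0.072 0.212] [0.642 0.094 0.227] ((0.6355814933776855, 0.08039899170398712), (0.024212678894400597, 0.014033121056854725), 61.91741180419922)
[0.419 0.22  0.012]
[ 0.442 -0.218  0.012]
[ 0.804 -0.2    0.012]
[0.776 0.24  0.012]
[0.44  0.202 0.012]
[ 0.463 -0.199  0.012]
[ 0.783 -0.181  0.012]
[0.762 0.22  0.012]
```

```bash
python3 -m inch '{"travel":[[0,0,-5],[0,0,-5],[0,0,-5],[0,0,-4],[3.1,-3.8,0],[3.1,-3.8,0],[3.1,-3.8,0],[3.1,-3.8,0],[3.1,-3.8,0],[3.1,-3.8,0],[3.1,-3.8,0],[3.1,-3.8,0]],"spin":[0.1,0.099,0,0,0,0,0,0,0,0,0,0]}' 1
```

```text
t: 1.6
ee_pos: [0.3756, -0.2383, 0.42]
tcp_rot: [-3.14, -0.084, 0.001]
ft_force: [0.6, 0.2, -0.7]
finger_gap: 0.0938
grip_force: 0.0
```

```bash
python3 -m inch '{"travel":[[3.5,-4.4,0],[3.5,-4.4,0],[3.5,-4.4,0],[3.5,-4.4,0],[3.5,-4.4,0],[3.5,-4.4,0],[3.0,-4.1,0],[0,0,0],[0,0,0],[0,0,0]],"spin":[0,0,0,0,0,0,0,0,0,0]}' 1
python3 - <<'E'
from station import arm
from h import *
o=[]
for n,(a,b,c_,d) in(("scene",(90,290,190,390)),("top",(60,260,130,330))):
    c=arm.camera(n); np.savez(n+"1.npz",**c); o.append(cv2.resize(c["image"][a:b,c_:d,::-1],(400,400),interpolation=2))
cv2.imwrite("pics/d1.png",np.hstack(o)); s=arm.get_state();print(s["ee_pos"],s["tcp_rot"],s["q"])
E
```

```text
t: 2.85
ee_pos: [0.5978, 0.0763, 0.4207]
tcp_rot: [3.14, 0.082, 0.0]
ft_force: [-0.1, 0.4, -0.2]
finger_gap: 0.0941
grip_force: 0.0
[0.5979594  0.07635589 0.4210409 ] [3.14031328e+00 8.14868935e-02 1.17202207e-03] [-1.63798552e-02  1.94813588e-01  1.17253660e+00 -1.94299498e-04
  1.77348755e+00  1.50249163e+00]
```

View pics/d1.png

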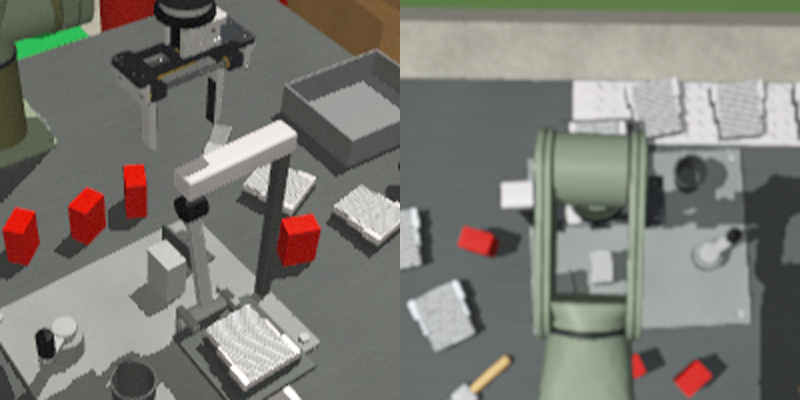

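The picture shows the open gripper high on the robot's side of the lamp bar, with its slim fingers at about (150,120) and (213,95) in the scene crop. I'll check the camera against the known TCP.

```bash
python3 - <<'E'
from h import *
s=load("scene1");S=cloud(s).reshape(-1,3)
for lo,hi in((-.01,.075),(.078,.17)):
    m=(S[:,2]>.393)&(S[:,2]<.49)&(S[:,0]>.5)&(S[:,0]<.68)&(S[:,1]>lo)&(S[:,1]<hi)
    for h in(.40,.42,.44,.46,.48):
        q=S[m&(abs(S[:,2]-h)<.01)]
        if len(q):print(h,len(q),q.min(0).round(3),q.max(0).round(3),np.median(q,0).round(3))
m=(S[:,2]>.46)&(S[:,2]<.56)&(S[:,0]>.5)&(S[:,0]<.75)&(S[:,1]>-.05)&(S[:,1]<.2)
for h in(.48,.495,.505,.515,.525,.54):
    q=S[m&(abs(S[:,2]-h)<.006)]
    if len(q):print(h,len(q),q.min(0).round(3),q.max(0).round(3))
E
```

```text
0.4 14 [0.594 0.016 0.397] [0.611 0.027 0.409] [0.608 0.022 0.407]
0.42 41 [0.593 0.015 0.41 ] [0.611 0.027 0.429] [0.608 0.018 0.42 ]
0.44 41 [0.593 0.015 0.43 ] [0.613 0.027 0.449] [0.608 0.018 0.441]
0.46 38 [0.593 0.016 0.45 ] [0.612 0.027 0.469] [0.609 0.019 0.458]
0.48 8 [0.609 0.017 0.47 ] [0.611 0.026 0.476] [0.61  0.022 0.473]
0.4 26 [0.587 0.121 0.396] [0.606 0.133 0.41 ] [0.6   0.124 0.404]
0.42 46 [0.587 0.122 0.41 ] [0.606 0.135 0.43 ] [0.602 0.124 0.42 ]
0.44 44 [0.589 0.121 0.43 ] [0.607 0.134 0.45 ] [0.602 0.124 0.44 ]
0.46 49 [0.585 0.121 0.451] [0.608 0.136 0.47 ] [0.602 0.125 0.462]
0.48 33 [0.584 0.123 0.47 ] [0.607 0.134 0.489] [0.604 0.127 0.478]
0.48 26 [0.589 0.021 0.474] [0.61  0.134 0.486]
0.495 79 [ 0.569 -0.006  0.49 ] [0.637 0.157 0.501]
0.505 247 [ 0.57  -0.006  0.499] [0.638 0.156 0.511]
0.515 261 [ 0.571 -0.011  0.509] [0.637 0.163 0.521]
0.525 206 [ 0.571 -0.013  0.519] [0.638 0.163 0.531]
0.54 579 [ 0.565 -0.014  0.534] [0.637 0.165 0.546]
```

```bash
python3 -m inch '{"travel":[[0.5,-0.45,0],[0,0,3],[0,0,3],[0,0,3],[0,0,2],[0,0,0.9],[0,0,0],[0,0,0]],"spin":[0,0,0,0,0,0,0,0]}' 1; python3 -m inch '{"travel":[[0,0,0],[0,0,0],[0,0,0],[0,0,0],[0,0,0]],"spin":[0,0,0,0,0]}' 0
```

```text
t: 3.95
ee_pos: [0.6038, 0.0824, 0.3029]
tcp_rot: [3.14, 0.084, 0.004]
ft_force: [-0.2, 0.5, 0.4]
finger_gap: 0.0937
grip_force: 0.0
t: 4.58
ee_pos: [0.6031, 0.0824, 0.3014]
tcp_rot: [3.14, 0.085, -0.0]
ft_force: [0.1, -0.6, -0.2]
finger_gap: 0.0473
grip_force: 0.0
```

```bash
python3 -m inch '{"travel":[[0,0,0],[0,0,0],[0,0,0]],"spin":[0,0,0]}' 0
```

```text
t: 4.95
ee_pos: [0.6031, 0.0826, 0.3014]
tcp_rot: [-3.14, -0.085, 0.0]
ft_force: [-0.0, 1.0, -0.7]
finger_gap: 0.0355
grip_force: 30.0
```

```bash
python3 -m inch '{"travel":[[-0.5,0,0.05],[-0.5,0,0.05],[-0.5,0,0.1],[-0.5,0,0.15],[-0.5,0,0.2],[-0.5,0,0.2],[0,0,0]],"spin":[0,0,0,0,0,0,0]}' 0
```

```text
t: 5.82
ee_pos: [0.5741, 0.0809, 0.2913]
tcp_rot: [-3.14, -0.084, -0.003]
ft_force: [7.4, 1.0, -11.4]
finger_gap: 0.0358
grip_force: 30.0
```

```bash
python3 -m inch '{"travel":[[-0.7,0,0.3],[-0.7,0,0.35],[-0.7,0,0.4],[-0.7,0,0.45],[-0.7,0,0.5],[-0.7,0,0.55],[-0.7,0,0.6],[-0.6,0,0.6],[-0.6,0,0.65],[0,0,0]],"spin":[0,0,0,0,0,0,0,0,0,0]}' 0
```

```text
t: 7.08
ee_pos: [0.5106, 0.0772, 0.2494]
tcp_rot: [3.14, 0.085, -0.005]
ft_force: [-1.3, -1.2, 1.5]
finger_gap: 0.0352
grip_force: 30.0
```

```bash
python3 -m inch '{"travel":[[0,0,0],[0,0,0],[0,0,0],[0,0,-2],[0,0,-2],[0,0,0]],"spin":[0,0,0,0,0,0]}' 1
python3 - <<'E'
from station import arm
from h import *
c=arm.camera("scene"); np.savez("scene2.npz",**c); cv2.imwrite("pics/e1.png",cv2.resize(c["image"][110:310,190:390,::-1],(500,500),interpolation=2))
S=cloud(c);k=c["image"].max(-1)<60
m=k&np.all((S>[.42,.04,.15])&(S<[.6,.115,.28]),-1)
q=S[m];print(len(q),q.mean(0),q.min(0),q.max(0)); print(arm.get_state()["ee_pos"])
E
```

```text
t: 7.82
ee_pos: [0.5134, 0.0775, 0.2916]
tcp_rot: [3.14, 0.085, 0.006]
ft_force: [-0.6, 0.2, 0.1]
finger_gap: 0.0918
grip_force: 0.0
159 [0.54325154 0.07245455 0.23394611] [0.52106396 0.05768328 0.2084273 ] [0.55765355 0.09428142 0.2502558 ]
[0.51261466 0.0775361  0.29028789]
```

View pics/e1.png

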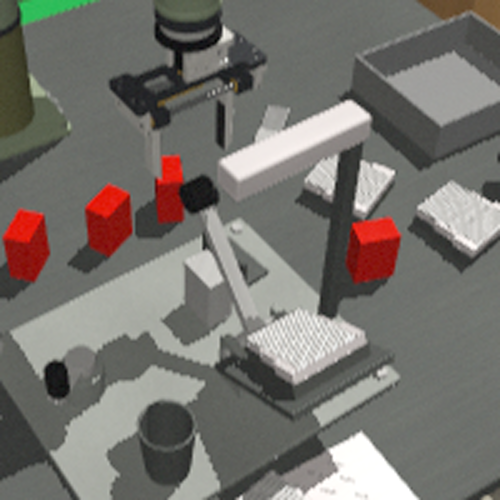

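The lever is now leaning about 0.69 rad (grip at crop (200,193)), clear of the lamp. I'll regrip it deep, on the drum's centre.

```bash
python3 -m inch '{"travel":[[1.3,0.1,0],[1.3,0.1,0],[0,0,2],[0,0,2],[0,0,1.5],[0,0,0]],"spin":[0,0,0,0,0,0]}' 1 && python3 -m inch '{"travel":[[0,0,0],[0,0,0],[0,0,0],[0,0,0],[0,0,0],[0,0,0],[0,0,0],[0,0,0]],"spin":[0,0,0,0,0,0,0,0]}' 0
python3 - <<'E'
import numpy as np
a=np.linspace(.69,1.24,12);print(np.c_[-20*np.diff(np.sin(a)),-20*np.diff(np.cos(a))].round(2).tolist())
E
```

```text
t: 8.62
ee_pos: [0.5376, 0.0769, 0.233]
tcp_rot: [-3.14, -0.084, 0.006]
ft_force: [-0.1, -0.5, 0.8]
finger_gap: 0.0942
grip_force: 0.0
t: 9.62
ee_pos: [0.5382, 0.0787, 0.2349]
tcp_rot: [-3.137, -0.086, -0.0]
ft_force: [-0.6, 5.4, -0.5]
finger_gap: 0.0359
grip_force: 30.0
[[-0.76, 0.66], [-0.72, 0.69], [-0.69, 0.73], [-0.65, 0.76], [-0.61, 0.79], [-0.57, 0.82], [-0.53, 0.85], [-0.48, 0.87], [-0.44, 0.9], [-0.39, 0.92], [-0.35, 0.94]]
```

```bash
python3 -m inch '{"travel":[[-0.75,-0.2,0.65],[-0.7,0,0.7],[-0.7,0,0.75],[-0.65,0,0.75],[-0.6,0,0.8],[-0.55,0,0.8],[-0.55,0,0.85],[-0.5,0,0.85],[-0.45,0,0.9],[0,0,0]],"spin":[0,0,0,0,0,0,0,0,0,0]}' 0
```

```text
t: 10.88
ee_pos: [0.4834, 0.0755, 0.164]
tcp_rot: [3.139, 0.085, -0.0]
ft_force: [-0.6, -2.0, -2.4]
finger_gap: 0.0363
grip_force: 30.0
```

```bash
python3 -m inch '{"travel":[[-0.4,0,0.9],[-0.35,0,0.7],[0,0,0]],"spin":[0,0,0]}' 0; python3 -m inch '{"travel":[[-0.1,0,0.3],[0,0,0],[0,0,0]],"spin":[0,0,0]}' 0
```

```text
t: 11.25
ee_pos: [0.4769, 0.0751, 0.1488]
tcp_rot: [3.139, 0.085, 0.003]
ft_force: [1.0, -2.4, 2.3]
finger_gap: 0.036
grip_force: 30.0
t: 11.62
ee_pos: [0.4768, 0.0751, 0.1481]
tcp_rot: [3.139, 0.085, 0.005]
ft_force: [-4.7, -2.3, 14.7]
finger_gap: 0.036
grip_force: 30.0
```

```bash
python3 -m inch '{"travel":[[0,0,0.3],[0,0,0],[0,0,0],[0,0,0]],"spin":[0,0,0,0]}' 0
```

```text
t: 12.12
ee_pos: [0.4768, 0.0751, 0.1473]
tcp_rot: [3.139, 0.085, 0.005]
ft_force: [-9.9, -3.1, 26.9]
finger_gap: 0.0356
grip_force: 30.0
```

```bash
python3 -m inch '{"travel":[[0.1,0,0.2],[0,0,0],[0,0,0]],"spin":[0,0,0]}' 0;  python3 -m inch '{"travel":[[0,0,0],[0,0,0],[0,0,0],[0,0,0],[0,0,-3],[0,0,-4],[0,0,-4],[0,0,0]],"spin":[0,0,0,0,0,0,0,0]}' 1
python3 - <<'E'
from station import arm
from h import *
c=arm.camera("scene"); np.savez("scene3.npz",**c); cv2.imwrite("pics/f1.png",cv2.resize(c["image"][160:310,190:340,::-1],(600,600),interpolation=2))
S=cloud(c);k=c["image"].max(-1)<60
m=k&np.all((S>[.42,.04,.09])&(S<[.6,.115,.22]),-1)
q=S[m];print(len(q),q.mean(0),q.min(0),q.max(0)); print(arm.get_state()["ee_pos"])
E
```

```text
t: 12.5
ee_pos: [0.4775, 0.0751, 0.1466]
tcp_rot: [3.139, 0.085, 0.003]
ft_force: [-13.2, -2.7, 35.9]
finger_gap: 0.0359
grip_force: 30.0
t: 13.5
ee_pos: [0.4787, 0.0756, 0.2539]
tcp_rot: [3.14, 0.085, 0.012]
ft_force: [0.3, 0.1, 0.2]
finger_gap: 0.0941
grip_force: 0.0
124 [0.48713515 0.0683419  0.14948344] [0.46357339 0.05511722 0.11853755] [0.5016091  0.0915164  0.16275849]
[0.47711555 0.07558446 0.25142221]
```

View pics/f1.png

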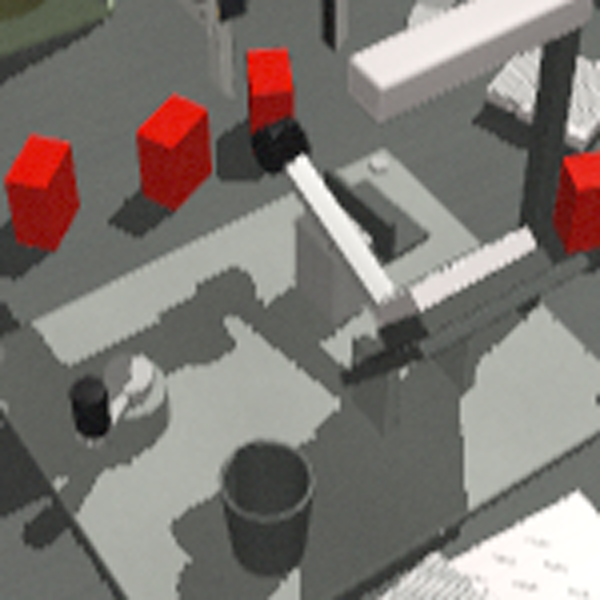

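The lever's bar now rests on the block's near top edge, with the grip at crop (280,145) and the block still at (325,250). Next is the crank; its knob is at crop (90,405).

```bash
python3 -m inch '{"travel":[[2,4.2,0],[2,4.2,0],[2,4.2,0],[2,4.2,0],[2,4.2,0],[2,4.2,0],[0,0,0],[0,0,3],[0,0,3],[0,0,2],[0,0,0]],"spin":[0,0,0,0,0,0,0,0,0,0,0]}' 1
python3 - <<'E'
from station import arm
from h import *
from scipy.optimize import least_squares
c=arm.camera("scene"); S=cloud(c); a=cv2.resize(c["image"][180:300,170:290,::-1],(600,600),interpolation=2);cv2.imwrite("pics/g1.png",a)
print(arm.get_state()["ee_pos"])
P=cloud(load("top0"));S0=cloud(load("scene0"))
for C in(P,S0):
    q=C[np.all((C>[.54,-.16,.07])&(C<[.62,-.09,.083]),-1)][:,:2]
    # sector away from knob
    d=q-[.579,-.126]; q=q[(d@[.58,-.8])<.004]; h=cv2.convexHull(q.astype(np.float32))[:,0]
    h=h[((h-[.579,-.126])@[.58,-.8])<0]
    r=least_squares(lambda p:np.hypot(*(h-p[:2]).T)-p[2],[.579,-.126,.02],loss="soft_l1",f_scale=.002).x;print(len(h),r)
E
```

```text
t: 14.92
ee_pos: [0.6076, -0.1681, 0.1674]
tcp_rot: [-3.138, -0.085, 0.009]
ft_force: [0.1, -0.4, -0.7]
finger_gap: 0.094
grip_force: 0.0
[ 0.60893652 -0.16877793  0.16944679]
8 [ 0.5762247  -0.12472285  0.01822918]
7 [ 0.57706436 -0.12234026  0.01743548]
```

View pics/g1.png

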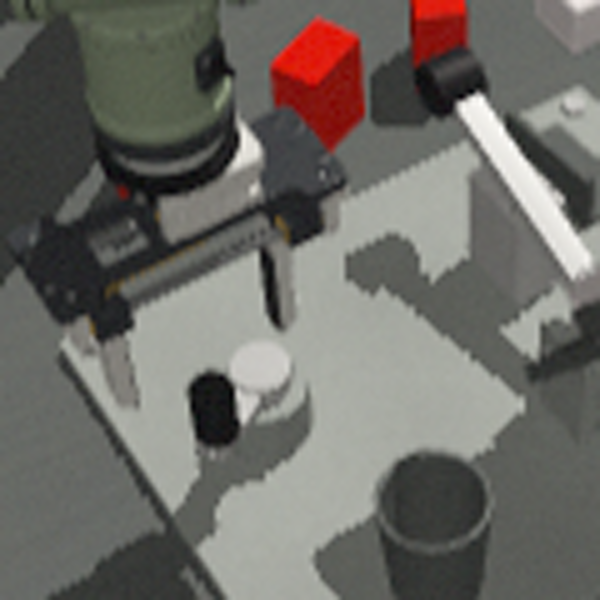

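The knob (crop (213,405)) sits below and between the open fingers, and nothing else is near. I'll lower and grip it.

```bash
python3 -m inch '{"travel":[[0.2,0.1,2],[0,0,2],[0,0,1.4],[0,0,0]],"spin":[0,0,0,0]}' 1 && python3 -m inch '{"travel":[[0,0,0],[0,0,0],[0,0,0],[0,0,0],[0,0,0],[0,0,0],[0,0,0],[0,0,0],[0,0,0]],"spin":[0,0,0,0,0,0,0,0,0]}' 0; python3 - <<'E'
from station import arm
import numpy as np
s=arm.get_state();print(s["ee_pos"],s["tcp_rot"]); c=np.array([.579,-.126]);d=s["ee_pos"][:2]-c;print(np.hypot(*d),np.arctan2(d[1],d[0]))
E
```

```text
t: 15.48
ee_pos: [0.6102, -0.1699, 0.114]
tcp_rot: [-3.139, -0.084, 0.006]
ft_force: [0.4, 0.1, -0.2]
finger_gap: 0.0938
grip_force: 0.0
t: 16.6
ee_pos: [0.6115, -0.1695, 0.1164]
tcp_rot: [-3.139, -0.085, 0.001]
ft_force: [-1.1, 4.1, 1.2]
finger_gap: 0.0277
grip_force: 30.0
[ 0.61148771 -0.16952148  0.11636296] [-3.13875030e+00 -8.47897741e-02  1.02157940e-03]
0.05430994807465297 -0.9295549047841724
```

```bash
R(){ python3 - <<'E'
from station import arm
s=arm.get_state();print(s["ee_pos"].round(4),s["ft_force"].round(1))
E
}
python3 -m inch '{"travel":[[-1.75,0.78,0],[-1.9,0.13,0],[-1.84,-0.53,0],[0,0,0]],"spin":[0,0,0,0]}' 0; python3 -m inch '{"travel":[[-1.54,-1.12,0],[-1.07,-1.58,0],[-0.46,-1.85,0],[0,0,0]],"spin":[0,0,0,0]}' 0;R
```

```text
t: 17.1
ee_pos: [0.5569, -0.1745, 0.1163]
tcp_rot: [-3.136, -0.084, -0.002]
ft_force: [1.1, 8.1, 1.9]
finger_gap: 0.0275
grip_force: 30.0
t: 17.6
ee_pos: [0.5255, -0.1326, 0.1164]
tcp_rot: [3.14, 0.085, 0.007]
ft_force: [4.5, 3.8, -3.1]
finger_gap: 0.0274
grip_force: 30.0
[ 0.5255 -0.1326  0.1164] [ 4.5  3.8 -3.1]
```

```bash
python3 -m inch '{"travel":[[0.2,-1.9,0],[0.84,-1.72,0],[1.37,-1.33,0],[1.75,-0.78,0],[1.9,-0.13,0],[1.84,0.53,0],[0,0,0]],"spin":[0,0,0,0,0,0,0]}' 0; python3 -m inch '{"travel":[[1.54,1.12,0],[1.07,1.58,0],[0.46,1.85,0],[-0.2,1.9,0],[-0.84,1.72,0],[-1.37,1.33,0],[0,0,0]],"spin":[0,0,0,0,0,0,0]}' 0
```

```text
t: 18.48
ee_pos: [0.6024, -0.0741, 0.1165]
tcp_rot: [-3.139, -0.086, -0.005]
ft_force: [3.3, 3.6, -0.3]
finger_gap: 0.027
grip_force: 30.0
t: 19.35
ee_pos: [0.6087, -0.1713, 0.1163]
tcp_rot: [-3.14, -0.082, 0.007]
ft_force: [-4.4, 1.3, 2.9]
finger_gap: 0.0275
grip_force: 30.0
```

```bash
python3 -m inch '{"travel":[[-1.75,0.78,0],[-1.9,0.13,0],[0,0,0]],"spin":[0,0,0]}' 0; python3 -m inch '{"travel":[[-1.84,-0.53,0],[-1.54,-1.12,0],[0,0,0]],"spin":[0,0,0]}' 0
```

```text
t: 19.73
ee_pos: [0.5739, -0.1792, 0.1163]
tcp_rot: [-3.136, -0.083, 0.003]
ft_force: [-2.1, 7.5, 3.3]
finger_gap: 0.0271
grip_force: 30.0
t: 20.1
ee_pos: [0.5415, -0.1639, 0.1164]
tcp_rot: [-3.136, -0.084, -0.005]
ft_force: [4.6, 9.8, -0.4]
finger_gap: 0.0274
grip_force: 30.0
```

```bash
python3 -m inch '{"travel":[[-1.07,-1.58,0],[-0.46,-1.85,0],[0,0,0]],"spin":[0,0,0]}' 0
```

```text
t: 20.48
ee_pos: [0.5254, -0.1325, 0.1164]
tcp_rot: [3.14, 0.085, 0.008]
ft_force: [6.4, 4.6, -5.6]
finger_gap: 0.0273
grip_force: 30.0
```

```bash
python3 -m inch '{"travel":[[0.2,-1.9,0],[0,0,0]],"spin":[0,0]}' 0;  python3 -m inch '{"travel":[[0.84,-1.72,0],[0,0,0]],"spin":[0,0]}' 0
```

```text
t: 20.72
ee_pos: [0.5259, -0.1138, 0.1165]
tcp_rot: [3.139, 0.086, 0.004]
ft_force: [5.2, -0.2, -5.2]
finger_gap: 0.0275
grip_force: 30.0
t: 20.98
ee_pos: [0.533, -0.0957, 0.1165]
tcp_rot: [-3.14, -0.086, -0.001]
ft_force: [2.4, -0.2, -3.2]
finger_gap: 0.0278
grip_force: 30.0
```

```bash
python3 -m inch '{"travel":[[1.37,-1.33,0],[0,0,0]],"spin":[0,0]}' 0
```

```text
t: 21.22
ee_pos: [0.5461, -0.0811, 0.1164]
tcp_rot: [-3.139, -0.086, -0.0]
ft_force: [0.5, 2.2, -0.7]
finger_gap: 0.0279
grip_force: 30.0
```

```bash
python3 -m inch '{"travel":[[1.75,-0.78,0],[0,0,0]],"spin":[0,0]}' 0
```

```text
t: 21.48
ee_pos: [0.563, -0.0721, 0.1164]
tcp_rot: [-3.137, -0.086, -0.001]
ft_force: [0.4, 5.0, 0.9]
finger_gap: 0.0274
grip_force: 30.0
```

```bash
python3 -m inch '{"travel":[[1.9,-0.13,0],[0,0,0]],"spin":[0,0]}' 0
```

```text
t: 21.72
ee_pos: [0.5733, -0.0702, 0.1154]
tcp_rot: [-3.136, -0.087, 0.032]
ft_force: [-19.9, 3.2, 14.3]
finger_gap: 0.0275
grip_force: 30.0
```

```bash
python3 -m inch '{"travel":[[1.84,0.53,0],[0,0,0]],"spin":[0,0]}' 0
```

```text
t: 21.98
ee_pos: [0.6007, -0.0764, 0.1167]
tcp_rot: [3.14, 0.084, 0.003]
ft_force: [-0.4, 0.1, 0.3]
finger_gap: 0.005
grip_force: 0.0
```

```bash
python3 -m inch '{"travel":[[1.54,1.12,0],[0,0,0]],"spin":[0,0]}' 0
```

```text
t: 22.22
ee_pos: [0.6169, -0.0874, 0.1169]
tcp_rot: [3.14, 0.083, 0.003]
ft_force: [0.0, 0.5, -0.1]
finger_gap: 0.0006
grip_force: 0.0
```

The crank came up solid (20 N of reaction) and the last rows pulled the fingers off the knob. I'll lift and check.

```bash
python3 -m inch '{"travel":[[0,0,-3],[0,0,-3],[-2.2,-0.6,0],[-2.2,-0.6,0],[0,0,0],[0,0,0]],"spin":[0,0,0,0,0,0]}' 1
python3 - <<'E'
from station import arm
from h import *
c=arm.camera("scene"); S=cloud(c); a=cv2.resize(c["image"][170:300,170:300,::-1],(600,600),interpolation=2);cv2.imwrite("pics/k1.png",a)
print(arm.get_state()["ee_pos"])
m=(c["image"].max(-1)<60)&np.all((S>[.51,-.19,.09])&(S<[.65,-.05,.135]),-1);q=S[m];print(len(q),q.mean(0),q.min(0),q.max(0))
q=S[m&(S[...,2]>.116)];print(len(q),(q.min(0)+q.max(0))/2)
E
```

```text
t: 22.98
ee_pos: [0.5718, -0.0769, 0.1767]
tcp_rot: [3.14, 0.084, 0.002]
ft_force: [0.8, 0.1, 0.1]
finger_gap: 0.057
grip_force: 0.0
[ 0.57204168 -0.07695604  0.17665625]
83 [ 0.57483195 -0.0738705   0.112171  ] [ 0.56065439 -0.08443299  0.0904235 ] [ 0.58492899 -0.06069143  0.12499728]
40 [ 0.57279169 -0.07255133  0.12070977]
```

View pics/k1.png

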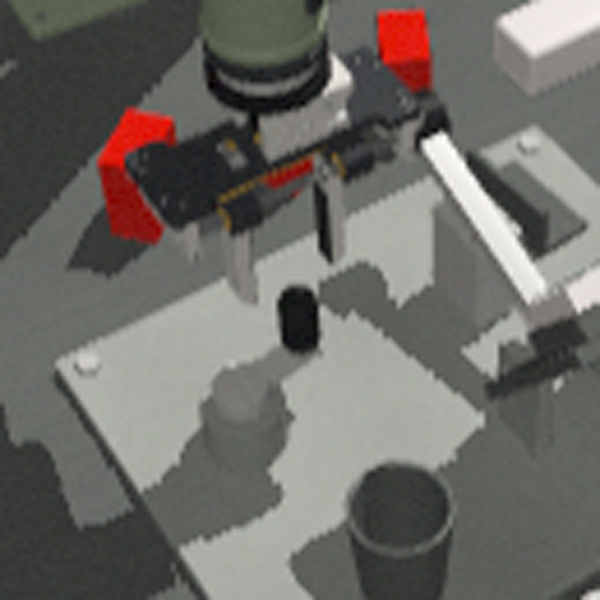

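The knob is at crop (298,318), about (0.575, -0.072) in the world, right at the position where it came up solid. I'll regrip and press gently clockwise to confirm.

```bash
python3 -m inch '{"travel":[[0.2,-0.5,0],[0,0,0],[0,0,0],[0,0,2],[0,0,2],[0,0,2],[0,0,0]],"spin":[0,0,0,0,0,0,0]}' 1; python3 -m inch '{"travel":[[0,0,0],[0,0,0],[0,0,0],[0,0,0],[0,0,0],[0,0,0],[0,0,0],[0,0,0],[0,0,0]],"spin":[0,0,0,0,0,0,0,0,0]}' 0
```

```text
t: 23.9
ee_pos: [0.5716, -0.0713, 0.1145]
tcp_rot: [-3.139, -0.084, 0.007]
ft_force: [0.2, -0.2, 0.7]
finger_gap: 0.0937
grip_force: 0.0
t: 25.02
ee_pos: [0.573, -0.0704, 0.1165]
tcp_rot: [-3.138, -0.084, 0.0]
ft_force: [-0.5, 5.1, 2.0]
finger_gap: 0.0276
grip_force: 30.0
```

```bash
python3 -m inch '{"travel":[[0.3,0,0],[0,0,0],[0,0,0]],"spin":[0,0,0]}' 0
```

```text
t: 25.4
ee_pos: [0.5744, -0.0702, 0.1164]
tcp_rot: [-3.138, -0.085, 0.007]
ft_force: [-3.9, 5.4, 4.9]
finger_gap: 0.0278
grip_force: 30.0
```

```bash
python3 -m inch '{"travel":[[0.4,0,0],[0,0,0],[0,0,0]],"spin":[0,0,0]}' 0
```

```text
t: 25.78
ee_pos: [0.5749, -0.0701, 0.1162]
tcp_rot: [-3.138, -0.086, 0.02]
ft_force: [-13.1, 4.6, 12.3]
finger_gap: 0.0272
grip_force: 30.0
```

```bash
python3 -m inch '{"travel":[[0.3,0,0],[0,0,0],[0,0,0]],"spin":[0,0,0]}' 0
```

```text
t: 26.15
ee_pos: [0.5754, -0.07, 0.1161]
tcp_rot: [-3.138, -0.086, 0.03]
ft_force: [-20.5, 5.1, 15.9]
finger_gap: 0.0275
grip_force: 30.0
```

Solid against the stop: 20 N with no motion. I'll release and retreat.

```bash
python3 -m inch '{"travel":[[0,0,0],[0,0,0],[0,0,0],[0,0,0],[0,0,0],[0,0,-3],[0,0,-4],[0,0,-5],[-2,4,-3],[-2,4,0],[0,0,0],[0,0,0]],"spin":[0,0,0,0,0,0,0,0,0,0,0,0]}' 1
python3 - <<'E'
from station import arm
from h import *
c=arm.camera("scene"); S=cloud(c); a=cv2.resize(c["image"][140:320,170:390,::-1],(733,600),interpolation=2);cv2.imwrite("pics/l1.png",a)
print(arm.get_state()["ee_pos"]);k=c["image"].max(-1)<60
for lo,hi in(([.51,-.16,.112],[.65,-.05,.135]),([.42,.04,.09],[.6,.115,.22])):
    q=S[k&np.all((S>lo)&(S<hi),-1)];print(len(q),(q.min(0)+q.max(0))/2,q.max(0))
E
```

```text
t: 27.65
ee_pos: [0.5474, -0.1527, 0.266]
tcp_rot: [-3.14, -0.084, 0.001]
ft_force: [-0.2, 0.8, -0.4]
finger_gap: 0.0942
grip_force: 0.0
[ 0.54750937 -0.15228846  0.26589988]
41 [ 0.57418145 -0.07305068  0.11951632] [ 0.58446841 -0.06252745  0.12656179]
99 [0.48413438 0.07242727 0.14123465] [0.50345048 0.08989598 0.1636082 ]
```

View pics/l1.png

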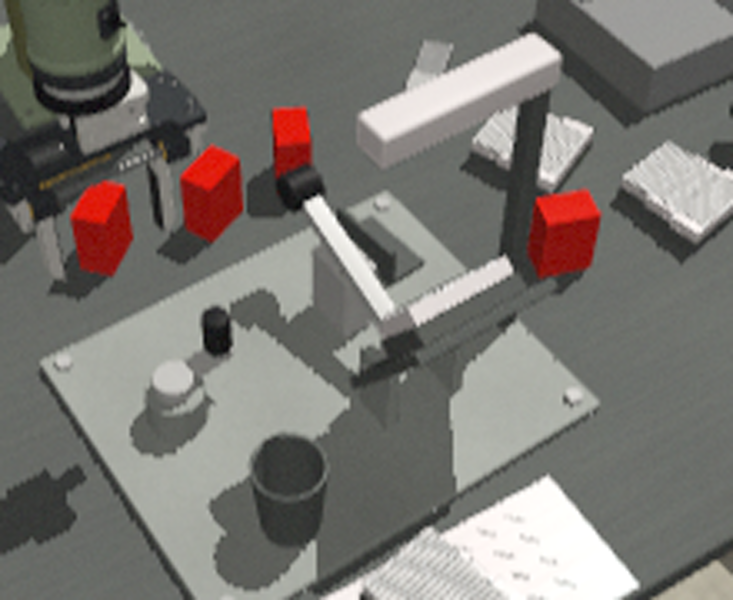

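The lever (grip at (300,187)) rests on the block. The knob (217,330) is at its stop, the arm is clear, and everything else is in place.

```bash
python3 -c "from station import arm;print(arm.hand_in())"
```

```text
the job is handed in; nothing more can be done
None
```

The job is handed in: the lever was pressed down onto the setting block with about 36 N and still rested there in the last picture. The crank was then wound clockwise until it held solid at about 20 N. My fingers pulled off the knob once at the stop, so I regripped and confirmed it before letting go, and in the last picture nothing else in view had moved.

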